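# Right the fallen reagent bottles and shut the tray

### The arm

A 7-joint arm with a two-finger parallel gripper is mounted at the origin on the work surface. World frame = base frame: x ahead of the robot, y to its left, z up, the work surface at z = 0. Lengths are in m, angles in rad, forces in N, time in s.
With the tool pointing down it reaches from about 0.4 to 0.85 m from the base axis. Payload 10.4 kg.
Tool frame: the origin (TCP) lies at the very end of the fingers, on their centre line; the grasp point (between the pads) lies 19 mm behind it; z points along the fingers, y is the direction in which the jaws open and shut (so a half turn about z gives the same grasp; the last joint's range is limited). The gripper opens to 87 mm and grips with 3 to 60 N. Pads are 19 mm wide; open, the fingers measure 117 mm over their backs; the gripper's body (75 mm by 190 mm) begins 51 mm behind the grasp point.
Start: joints at [-1.253, 0.332, -0.065, 1.46, 0.022, 1.35, -0.088], TCP at [0.209, 0.589, 0.223] pointing down, gripper open.
Joint ranges: [-2.6, 2.6], [-0.5, 2.12], [-1.47, 1.34], [0.16, 2.42], [-1.27, 4.41], [0.06, 2.06], [-2.6, 2.6]. Speed limits (rad/s): [2.22, 2.22, 2.79, 2.79, 3.14, 3.14, 3.14].

### API

Orientations are given as a unit quaternion [x, y, z, w].
In Python, from bench import r gives the robot as it stands.
- The arm moves only by the shell command python3 -m crank 'ROWS' [FORCE]. ROWS is JSON, a list of rows, each a list of 3 entries, a list of its own where there are three numbers: the opening, from -1 (shut) to 1 (fully open), so that 0 is half open, then the shift along the tool's x, y, z in mm, then the turn about the tool's z in degrees. A call has 1 to 12 rows; each row is the pose to reach, as a shift and turn from the pose commanded when the call began, along the tool's axes at that moment; what a row does not reach only later rows make up. A row lasts 1/12 s, in which the tool goes at most 41.7 mm and 7.16 degrees, less where a joint would pass 70% of its speed; a pose out of reach is approached as far as the arm can. A call with a gripper value outside its range is refused whole. The fingers move at their own pace and stop on an object; FORCE is the grip in N (left out, the last holds). Time passes only in rows, so rows that repeat a pose let the fingers close. It gives the time, the measured TCP pose, the force and the opening at its end, in the units of the state.
- r.read_state(): the state, without advancing time (a new reading comes with each control period).
- r.camera(name): name is "scene" or "top" or "wrist"; returns a dict with "pixels" (480x640x3 uint8, red, green, blue), "fov_y" (degrees; the focal length in pixels is half the picture's height over the tangent of half this angle, whatever the lens; pixels are square), "cx", "cy" (the principal point, pixels), "cam_to_world" (4x4, takes a point from camera to world coordinates). Camera axes: x right, y down, z forward; pixel columns grow to the right and rows downward; lengths in m; the calibration is good to about 2 mm. The wrist camera is an equidistant fisheye: a pixel r from the principal point sees the ray r / f radians off the axis. A picture is of the moment at which its call begins. There is no depth.
- r.close_job(): hands the job in, once; it reports no verdict.
The state is a dict: "time": time; "joint_positions": joint angles; "joint_vel": joint speeds; "joint_torque": joint torques, N m; "ee_pos": TCP position; "eef_rot": TCP orientation; "ft_force": force on the tool from outside, world axes, zero at the start; "torque": the same for the moment, N m; "width": finger opening in m.
Only numpy, scipy, OpenCV 4.12 (cv2) and the standard library are available. Lean on these libraries where they do the work, as an engineer would, in place of code of your own. Each camera call takes 0.05 s, during which the arm holds its last target.

### The job

The reagent tray of the plate processor was pulled out too fast and two bottles, the blue-capped and the orange-capped one, fell over forwards in their lanes. Tip both back up so that each stands upright in its own lane, closed up against the bottle standing behind it, without lifting them out of the lanes and without knocking over the bottles that still stand; then slide the tray fully shut. Leave the other things on the bench where they are.

Things in the scene. Friction and masses are not known exactly. Their poses are not given: they have to be found in the camera images.
- bottle_blue: fallen bottle, blue cap: square, white, body 56 x 56 x 80 mm, shoulder 12 mm, round cap 34 mm wide and 38 mm long, 130 mm in all, about 0.28 kg; origin: centre of its foot, z axis: from foot to cap. At the start it lies along its lane, cap towards the handle: lower foot edge on the lane floor, cap resting on the front panel and sticking out about 25 mm beyond it, axis 16 deg above level
- bottle_orange: the other fallen bottle, orange cap, same shape and way of lying, in another lane: square, white, body 56 x 56 x 80 mm, shoulder 12 mm, round cap 34 mm wide and 38 mm long, 130 mm in all, about 0.28 kg; origin: centre of its foot, z axis: from foot to cap.
- bottle_front: bottle with a grey cap standing in the lane that has no fallen one, its middle about as far from the front panel as the fallen ones' feet: square, white, body 56 x 56 x 80 mm, shoulder 12 mm, round cap 34 mm wide and 38 mm long, 130 mm in all, about 0.28 kg; origin: centre of its foot, z axis: from foot to cap.
- bottle_back0: bottle with a green cap standing at the back end of a lane, within 2 mm of the tray's back wall (one in each lane): square, white, body 56 x 56 x 80 mm, shoulder 12 mm, round cap 34 mm wide and 38 mm long, 130 mm in all, about 0.28 kg; origin: centre of its foot, z axis: from foot to cap.
- bottle_back1: bottle with a grey cap standing at the back end of a lane, within 2 mm of the tray's back wall (one in each lane): square, white, body 56 x 56 x 80 mm, shoulder 12 mm, round cap 34 mm wide and 38 mm long, 130 mm in all, about 0.28 kg; origin: centre of its foot, z axis: from foot to cap.
- bottle_back2: bottle with a yellow cap standing at the back end of a lane, within 2 mm of the tray's back wall (one in each lane): square, white, body 56 x 56 x 80 mm, shoulder 12 mm, round cap 34 mm wide and 38 mm long, 130 mm in all, about 0.28 kg; origin: centre of its foot, z axis: from foot to cap.
- tray (a joint): slide of the plate processor's reagent tray: 0 = pulled out (start), 0.200 m = fully shut, front panel against the housing. Stiff runners: about 5 N of friction, so a hard push on a bottle moves the tray too
- tray_floor (a point): point on the tray's floor in the middle lane, moving with the tray, 22 mm above the bench; x level along the lanes from handle to housing (the way it shuts), y across, z up. Lane centres at y = -66, 0, +66 mm; lanes 62 mm wide, walls 4 mm thick and 30 mm high; back wall's face at x = +92.5 mm, 60 mm high. A fallen bottle's foot is 20 to 35 mm short of the bottle standing behind it
- tray_panel (a point): middle of the top edge of the tray's front panel (8 mm thick), which crosses all lanes 38 mm above the lane floor, 101 mm towards the handle from tray_floor; axes as tray_floor. Tray pulled out, the housing begins 204 mm beyond it; housing 215 mm high, 250 mm wide over the bay plus a 125 mm display column on the +y side
- tray_handle (a point): middle of the tray's handle: a level steel bar 10 mm thick and 120 mm long across the lanes, 45 mm in front of the outer face of the front panel, 24 mm above the bench; axes as tray_floor. Room for a finger above, in front of and behind it
- tip_box: blue pipette-tip box with a clear lid on the bench, 122 x 82 x 80 mm; origin: centre of its underside
- plate_stack: stack of four white microplates on the bench, 86 x 128 x 58 mm; origin: centre of its underside
- tube_rack: orange rack with capped tubes on the bench, 100 x 200 x 100 mm; origin: centre of its underside
- beaker: glass beaker on the bench, 72 mm in diameter, 85 mm high; origin: centre of its underside
- timer: white bench timer lying on the bench, 60 x 65 x 20 mm; origin: centre of its underside
Not all that is in view belongs to the job. Leave any brown or turquoise look-alike of the bottle_orange alone.

How it is judged:
On the way, in this order (a step that is already met when the one before it is completed fails the run):
1. both fallen bottles stand upright on the floor of the tray, closed up to the bottles behind them (angle between each of bottle_blue, bottle_orange's own z axis and vertical below 0.1 rad and z of bottle_blue in the frame of tray_floor between -0.004 and 0.004 m and x of bottle_blue in the frame of tray_floor between -0.1 and 0.1 m and y of bottle_blue in the frame of tray_floor between -0.1 and 0.1 m and (horizontal distance between bottle_blue and bottle_back0 below 0.064 m or horizontal distance between bottle_blue and bottle_back1 below 0.064 m or horizontal distance between bottle_blue and bottle_back2 below 0.064 m) and z of bottle_orange in the frame of tray_floor between -0.004 and 0.004 m and x of bottle_orange in the frame of tray_floor between -0.1 and 0.1 m and y of bottle_orange in the frame of tray_floor between -0.1 and 0.1 m and (horizontal distance between bottle_orange and bottle_back0 below 0.064 m or horizontal distance between bottle_orange and bottle_back1 below 0.064 m or horizontal distance between bottle_orange and bottle_back2 below 0.064 m)), for 0.2 s.
2. the tray is slid fully shut with both bottles still standing so (all of step 1 and value of joint tray above 0.195 m), for 0.2 s.
At the end, for the whole second after the job is handed in: The tray is shut to within 5 mm; all six bottles stand upright (within 0.1 rad) with their feet on the tray's floor (within 4 mm) and are at rest; the blue-capped and the orange-capped one each stand closed up to the bottle behind (middles within 64 mm of each other, which is a gap of at most 8 mm) (all of step 2 and linear speed of each of bottle_blue, bottle_orange, bottle_front, bottle_back0, bottle_back1, bottle_back2 below 0.02 m/s and angular speed of each of bottle_blue, bottle_orange, bottle_front, bottle_back0, bottle_back1, bottle_back2 below 0.2 rad/s and angle between each of bottle_front, bottle_back0, bottle_back1, bottle_back2's own z axis and vertical below 0.1 rad and z of bottle_front in the frame of tray_floor between -0.004 and 0.004 m and x of bottle_front in the frame of tray_floor between -0.1 and 0.1 m and y of bottle_front in the frame of tray_floor between -0.1 and 0.1 m and z of bottle_back0 in the frame of tray_floor between -0.004 and 0.004 m and x of bottle_back0 in the frame of tray_floor between -0.1 and 0.1 m and y of bottle_back0 in the frame of tray_floor between -0.1 and 0.1 m and z of bottle_back1 in the frame of tray_floor between -0.004 and 0.004 m and x of bottle_back1 in the frame of tray_floor between -0.1 and 0.1 m and y of bottle_back1 in the frame of tray_floor between -0.1 and 0.1 m and z of bottle_back2 in the frame of tray_floor between -0.004 and 0.004 m and x of bottle_back2 in the frame of tray_floor between -0.1 and 0.1 m and y of bottle_back2 in the frame of tray_floor between -0.1 and 0.1 m); the robot touches nothing.
It fails at once if a fallen bottle is lifted out of its lane (middle of its foot more than 50 mm above the tray's floor) (z of any of bottle_blue, bottle_orange in the frame of tray_floor above 0.05 m).
It fails at once if a bottle that stood is knocked over (tilted more than 0.35 rad) (angle between any of bottle_front, bottle_back0, bottle_back1, bottle_back2's own z axis and vertical above 0.35 rad).
It fails at once if a thing on the bench is moved by more than 20 mm (distance of any of tip_box, plate_stack, tube_rack, beaker, timer from where it was at the start of the episode above 0.02 m).
It also fails if it takes over 58 s, if anything falls off the work surface, if the arm or the gripper's body presses on something with over 40 N, if the wrist force passes 120 N, or if a joint passes its speed limit or range.

## Working session

There is one attempt and no reset: what is moved stays moved. The work goes in short steps, Python scripts to look and compute and a shell command to move; the robot and the scene stay as the last step left them, time stands still between calls to the robot, and variables do not carry over. Pictures are saved under pics/ and viewed, and the job is handed in when it is done.

```bash
ls; mkdir -p pics
python3 - <<'E'
from bench import r
import cv2,numpy as np
s=r.read_state(); print({k:np.round(v,3).tolist() for k,v in s.items()})
for n in ("scene","top","wrist"):
    c=r.camera(n); cv2.imwrite(f"pics/{n}0.png",c["pixels"][:,:,::-1]); print(n,c["fov_y"],c["cx"],c["cy"],np.round(c["cam_to_world"],3).tolist())
E
```

```text
pics
{'time': 0.0, 'joint_positions': [-1.253, 0.333, -0.065, 1.461, 0.022, 1.35, -0.088], 'joint_vel': [0.0, -0.0, 0.0, -0.002, 0.001, 0.001, -0.0], 'joint_torque': [0.001, -62.326, 0.025, -38.99, -0.061, 0.04, 0.0], 'ee_pos': [0.209, 0.589, 0.222], 'eef_rot': [0.17, 0.986, -0.001, -0.0], 'ft_force': [0.288, 0.116, 0.663], 'torque': [-0.071, -0.049, -0.041], 'width': 0.087}
scene 50.61254642371414 322.94221671848845 240.82947175443738 [[-0.317, 0.542, -0.778, 1.346], [0.948, 0.182, -0.26, 0.372], [0.001, -0.82, -0.572, 0.685], [0.0, 0.0, 0.0, 1.0]]
top 55.60728877956161 313.07919208900927 245.1047537648606 [[0.024, -0.996, 0.082, 0.391], [-0.999, -0.026, -0.02, 0.099], [0.022, -0.082, -0.996, 1.216], [0.0, 0.0, 0.0, 1.0]]
wrist 65.70646984690485 325.2076240700422 240.54340572334414 [[0.334, 0.915, 0.226, 0.148], [0.942, -0.324, -0.081, 0.611], [-0.001, 0.24, -0.971, 0.384], [0.0, 0.0, 0.0, 1.0]]
```

View pics/scene0.png

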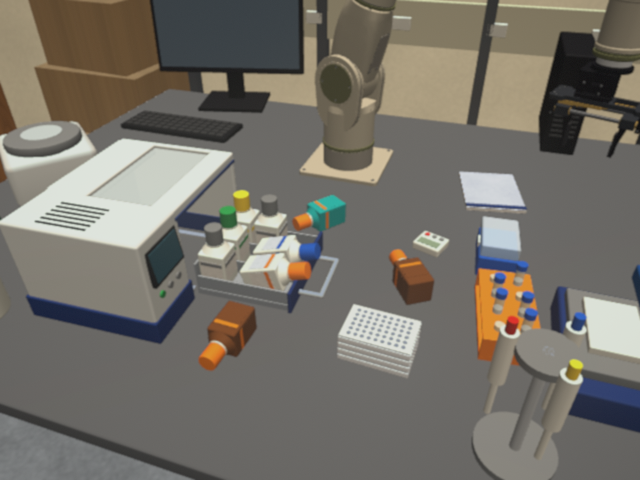

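View pics/top0.png

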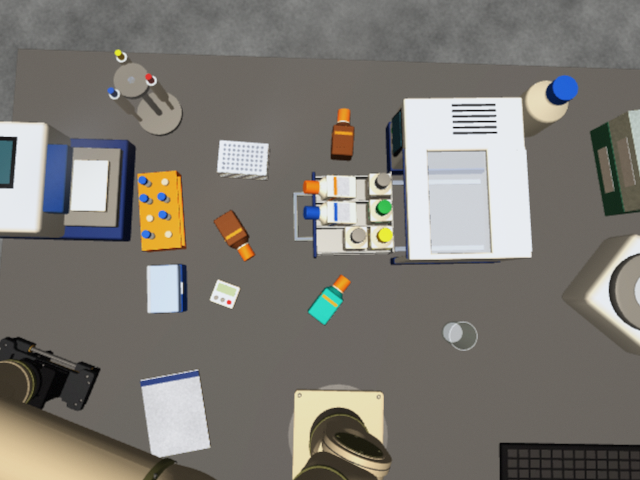

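View pics/wrist0.png

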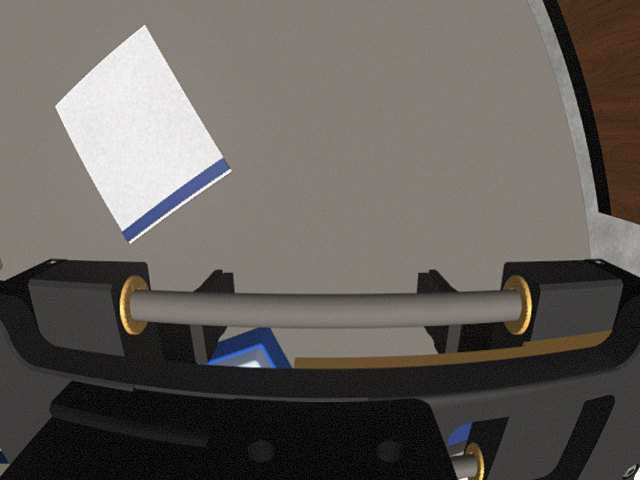

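The top view shows the tray left of the housing: handle at about (297,216), orange bottle at (330,187), blue at (330,212), and the grey front bottle at (358,236). The tray shuts along image +x, which is about world -y. I'll enlarge it to measure.

```bash
cat > h.py <<'E'
import numpy as np
def ray(c,u,v):
    h=c["pixels"].shape[0]; f=h/2/np.tan(np.radians(c["fov_y"])/2)
    T=np.array(c["cam_to_world"]); d=T[:3,:3]@np.array([(u-c["cx"])/f,(v-c["cy"])/f,1.]); return T[:3,3],d
def at(c,u,v,z):
    o,d=ray(c,u,v); return o+d*(z-o[2])/d[2]
E
python3 - <<'E'
from bench import r
import cv2
c=r.camera("top");p=c["pixels"][:,:,::-1]
cv2.imwrite("pics/topz.png",cv2.resize(p[165:265,280:410],None,fx=6,fy=6,interpolation=cv2.INTER_CUBIC)[:600,:780])
c=r.camera("scene");p=c["pixels"][:,:,::-1]
cv2.imwrite("pics/scz.png",cv2.resize(p[185:310,185:345],None,fx=4.8,fy=4.8,interpolation=cv2.INTER_CUBIC)[:600])
E
```

```text
(no output)
```

View pics/topz.png

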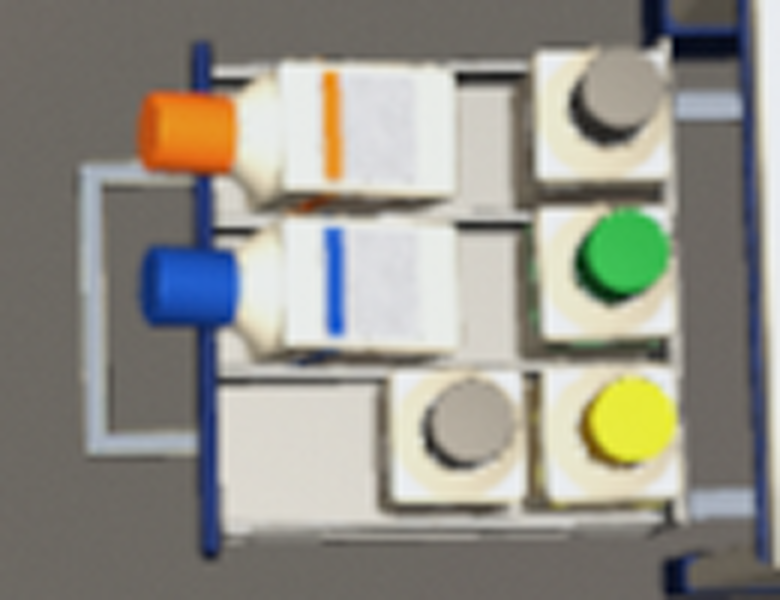

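View pics/scz.png

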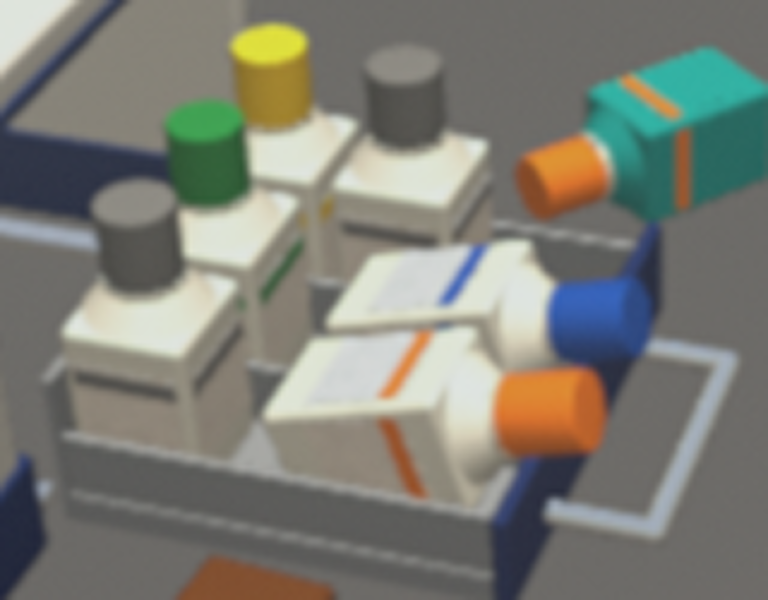

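Run:
```python
from bench import r
import numpy as np
from h import at
c=r.camera("top")
f=lambda x,y,z:np.round(at(c,280+x/6-.4,165+y/6-.4,z),4)
a,b=f(202,45,.06),f(210,553,.06); print("panel ends",a,b,np.linalg.norm(a-b)); d=(a-b)[:2]/np.linalg.norm((a-b)[:2]);print("tray y dir",d,np.degrees(np.arctan2(d[1],d[0])), "mid",(a+b)/2)
print("blue cap",f(146,285,.083),f(238,287,.080),"orange",f(141,132,.083),f(236,133,.080))
print("handle",f(90,165,.029),f(97,452,.029),"teal")
for n,p in dict(gt=(625,250),yt=(632,420),g1=(620,88),gf=(470,422)).items(): print(n,f(*p,.152))
print("housing face",f(750,100,.0),f(765,500,0.))
```

```text
panel ends [0.6755 0.08   0.06  ] [0.4567 0.0713 0.06  ] 0.2189728978663798
tray y dir [0.99921041 0.03973094] 2.2770147532506995 mid [0.5661  0.07565 0.06   ]
blue cap [0.5671 0.1013 0.083 ] [0.5677 0.0627 0.08  ] orange [0.6319 0.1051 0.083 ] [0.6333 0.065  0.08  ]
handle [0.628  0.1274 0.029 ] [0.5014 0.1209 0.029 ] teal
gt [ 0.5755 -0.0876  0.152 ]
yt [ 0.5081 -0.0911  0.152 ]
g1 [ 0.6404 -0.0849  0.152 ]
gf [ 0.5056 -0.0273  0.152 ]
housing face [ 0.6723 -0.1704  0.    ] [ 0.4903 -0.1785  0.    ]
```

```bash
cat >> h.py <<'E'
from scipy.spatial.transform import Rotation as R
YT=np.array([.9992,.0397,0]); XT=np.array([.0397,-.9992,0]); O=np.array([.5665+.101*.0397,.0757-.101*.9992,.022])
def tray(x,y,z): return O+XT*x+YT*y+np.array([0,0,z])   # tray_floor frame -> world
def delta(s,p,yaw=2.3):
    M=R.from_quat(s["eef_rot"]).as_matrix(); d=M.T@(np.array(p)-s["ee_pos"])*1000
    a=np.degrees(np.arctan2(M[1,1],M[0,1])); return np.round(d,1),round(a-yaw,1)
E
python3 - <<'E'
from bench import r
from h import *
s=r.read_state(); print(O,delta(s,tray(-117,0,.18)*0+tray(-.117,0,.18)))
E
```

```text
[ 0.5705097 -0.0252192  0.022    ] (array([-502.7, -349.3,   20.4]), np.float64(68.2))
```

```bash
python3 -m crank '[[0.06,[-503,-349,20],68],[0.06,[-503,-349,20],68],[0.06,[-503,-349,20],68],[0.06,[-503,-349,20],68],[0.06,[-503,-349,20],68],[0.06,[-503,-349,20],68],[0.06,[-503,-349,20],68],[0.06,[-503,-349,20],68],[0.06,[-503,-349,20],68],[0.06,[-503,-349,20],68],[0.06,[-503,-349,20],68],[0.06,[-503,-349,20],68]]' 6
python3 - <<'E'
from bench import r
from h import *
s=r.read_state(); print(delta(s,tray(-.117,0,.18)))
E
```

```text
time: 1.3
ee_pos: [0.5015, 0.1816, 0.2065]
eef_rot: [0.692, 0.722, 0.0, -0.0]
ft_force: [0.8, 1.7, -0.4]
width: 0.0459
(array([-92.6,  60.5,   4.5]), np.float64(0.2))
```

```bash
python3 -m crank '[[0.06,[-93,60,4],0],[0.06,[-93,60,4],0],[0.06,[-93,60,4],0],[0.06,[-93,60,4],0],[0.06,[-93,60,4],0],[0.06,[-93,60,4],0]]'
python3 - <<'E'
from bench import r
from h import *
import cv2
s=r.read_state(); print(s["ee_pos"],delta(s,tray(-.117,0,.18)))
for n in("top","wrist"):
  c=r.camera(n);p=c["pixels"][:,:,::-1]
  cv2.imwrite(f"pics/{n}1.png",p if n=="wrist" else cv2.resize(p[165:265,280:410],None,fx=6,fy=6,interpolation=cv2.INTER_CUBIC)[:600,:780])
E
```

```text
time: 1.8
ee_pos: [0.5643, 0.0939, 0.202]
eef_rot: [0.691, 0.722, -0.0, -0.0]
ft_force: [-0.5, -0.1, -0.9]
width: 0.0457
[0.56425082 0.09385441 0.20204839] (array([-2.2,  1.5,  0. ]), np.float64(0.2))
```

View pics/wrist1.png

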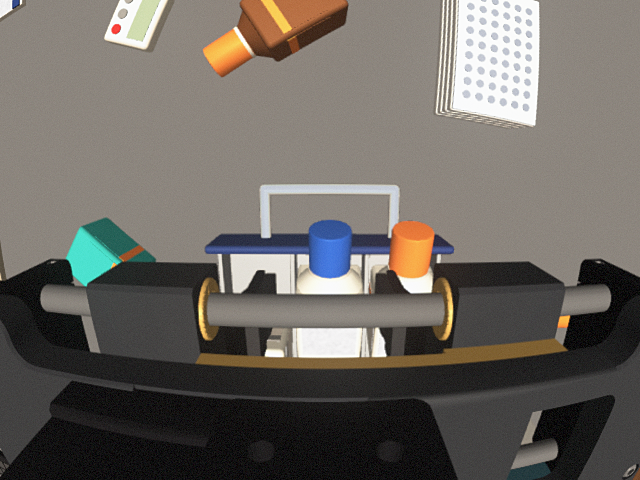

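View pics/top1.png

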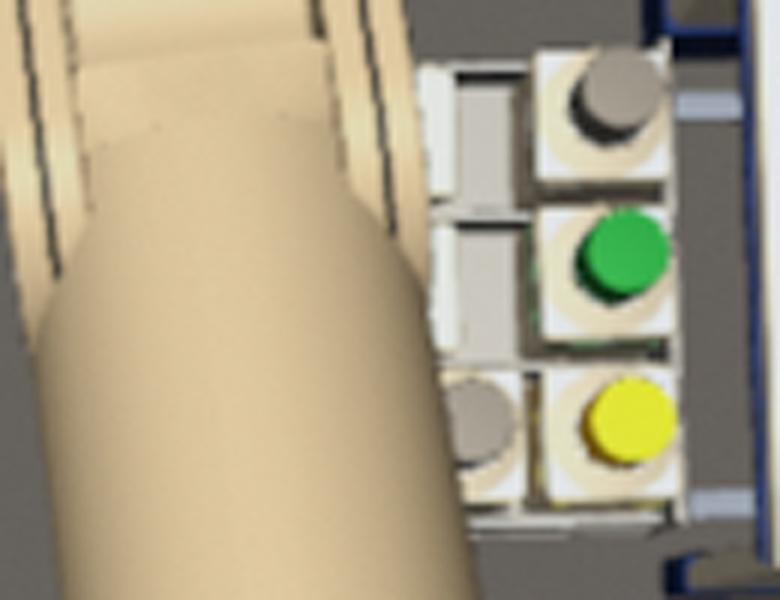

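The wrist view shows the blue cap at (330,248), midway between the fingertips (275 and 377). I'll lower, then close.

```bash
python3 -m crank '[[0.06,[-2,2,30],0],[0.06,[-2,2,60],0],[0.06,[-2,2,90],0],[0.06,[-2,2,115],0],[0.06,[-2,2,132],0],[0.06,[-2,2,140],0],[0.06,[-2,2,140],0],[0.06,[-2,2,140],0]]' 6
python3 - <<'E'
from bench import r
from h import *
import cv2
s=r.read_state(); print(delta(s,tray(-.117,0,.041)),s["ft_force"])
c=r.camera("wrist");cv2.imwrite("pics/wrist2.png",c["pixels"][:,:,::-1])
c=r.camera("scene");p=c["pixels"][:,:,::-1]
cv2.imwrite("pics/sc2.png",cv2.resize(p[145:310,185:385],None,fx=3.6,fy=3.6,interpolation=cv2.INTER_CUBIC)[:600])
E
```

```text
time: 2.57
ee_pos: [0.5669, 0.0919, 0.0629]
eef_rot: [0.691, 0.723, 0.0, 0.0]
ft_force: [-0.1, -0.4, 1.3]
width: 0.0463
(array([-0.2, -1. , -0.1]), np.float64(0.2)) [-0.09408746 -0.43593151  1.32449877]
```

View pics/wrist2.png

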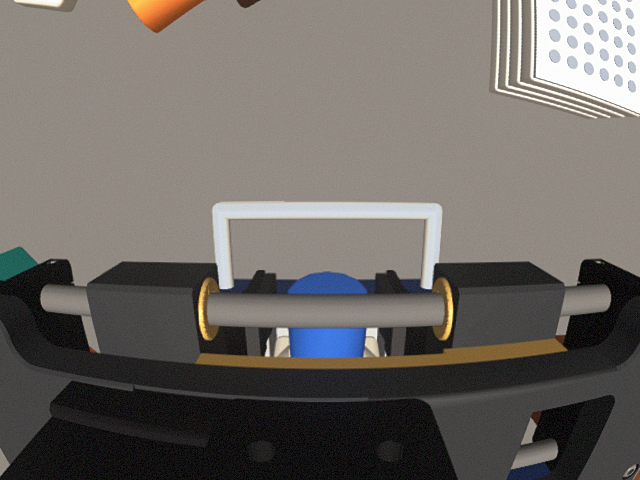

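View pics/sc2.png

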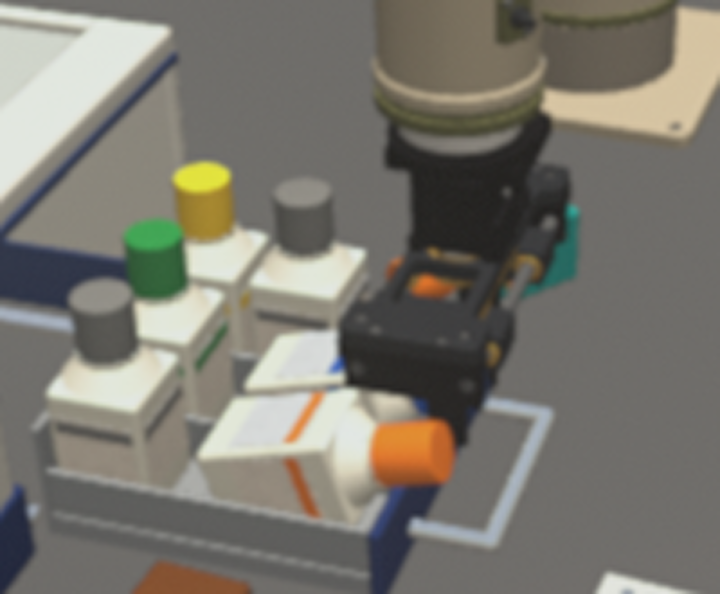

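```bash
python3 - <<'E'
import numpy as np
for th in range(16,91,4):
    t=np.radians(th); e=-11.3-14.7*(th-16)/74
    gx=e-118*np.cos(t)+28*np.sin(t); gz=118*np.sin(t)+28*np.cos(t)
    print(th,round(-(gx+117)),round(-(gz-59.4)))
E
python3 -m crank '[[-0.4,[0,-1,0],0],[-0.4,[0,-1,0],0],[-0.4,[0,-1,0],0],[-0.4,[0,-1,0],0],[-0.4,[0,-1,0],0]]' 6
```

```text
16 0 0
20 -4 -7
24 -8 -14
28 -12 -21
32 -17 -27
36 -23 -33
40 -29 -38
44 -35 -43
48 -41 -47
52 -48 -51
56 -55 -54
60 -62 -57
64 -70 -59
68 -77 -60
72 -85 -61
76 -92 -62
80 -100 -62
84 -108 -61
88 -115 -60
time: 3.08
ee_pos: [0.566, 0.0914, 0.0627]
eef_rot: [0.692, 0.722, 0.0, 0.0]
ft_force: [0.9, 0.9, 4.1]
width: 0.0335
```

Gripped: the opening is 33.5 mm against a 34 mm cap. First part of the arc.

```bash
python3 -m crank '[[-0.4,[-2,0,-3],0],[-0.4,[-4,0,-7],0],[-0.4,[-6,0,-10],0],[-0.4,[-8,0,-14],0],[-0.4,[-10,0,-18],0],[-0.4,[-12,0,-21],0],[-0.4,[-17,0,-27],0],[-0.4,[-23,0,-33],0],[-0.4,[-29,0,-38],0],[-0.4,[-29,0,-38],0]]' 6
python3 - <<'E'
from bench import r
from h import *
import cv2
s=r.read_state(); print(s["ft_force"])
c=r.camera("scene");p=c["pixels"][:,:,::-1]
cv2.imwrite("pics/sc3.png",cv2.resize(p[145:310,185:385],None,fx=3.6,fy=3.6,interpolation=cv2.INTER_CUBIC)[:600])
E
```

```text
time: 3.92
ee_pos: [0.5676, 0.0602, 0.1017]
eef_rot: [0.692, 0.721, 0.001, 0.001]
ft_force: [-0.6, 0.6, -0.7]
width: 0.0338
[-0.61656414  0.6329013  -0.72405992]
```

View pics/sc3.png

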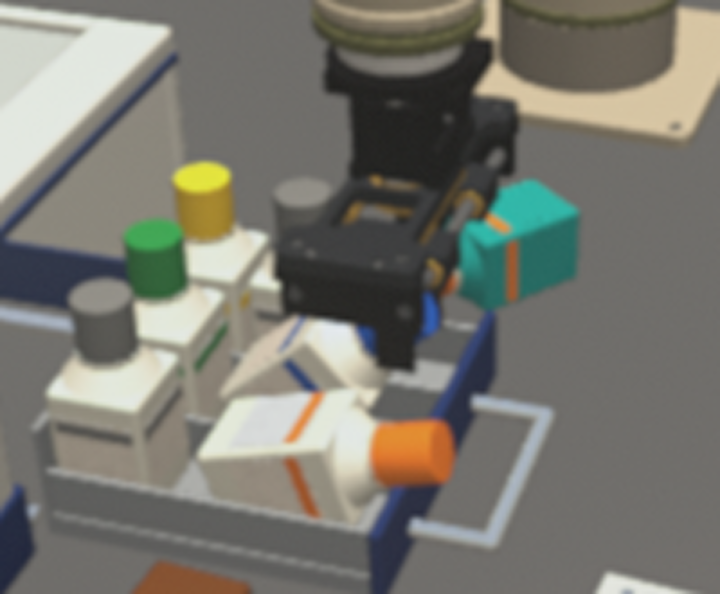

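The picture shows the blue bottle at about 40°, pivoting in the pads with its foot on the floor. I'll continue the arc to about 80°.

```bash
python3 -m crank '[[-0.4,[-6,0,-5],0],[-0.4,[-12,0,-9],0],[-0.4,[-19,0,-13],0],[-0.4,[-26,0,-16],0],[-0.4,[-33,0,-19],0],[-0.4,[-41,0,-21],0],[-0.4,[-48,0,-22],0],[-0.4,[-56,0,-23],0],[-0.4,[-63,0,-24],0],[-0.4,[-71,0,-24],0],[-0.4,[-71,0,-24],0]]' 6
python3 - <<'E'
from bench import r
from h import *
import cv2
s=r.read_state(); print(s["ft_force"],(s["ee_pos"]-O)@XT)
c=r.camera("scene");p=c["pixels"][:,:,::-1]
cv2.imwrite("pics/sc4.png",cv2.resize(p[145:310,185:385],None,fx=3.6,fy=3.6,interpolation=cv2.INTER_CUBIC)[:600])
E
```

```text
time: 4.88
ee_pos: [0.5699, -0.011, 0.1241]
eef_rot: [0.692, 0.722, -0.0, 0.0]
ft_force: [-0.6, -0.5, -2.9]
width: 0.0338
[-0.57753149 -0.5496464  -2.94130275] -0.014274058444170243
```

View pics/sc4.png

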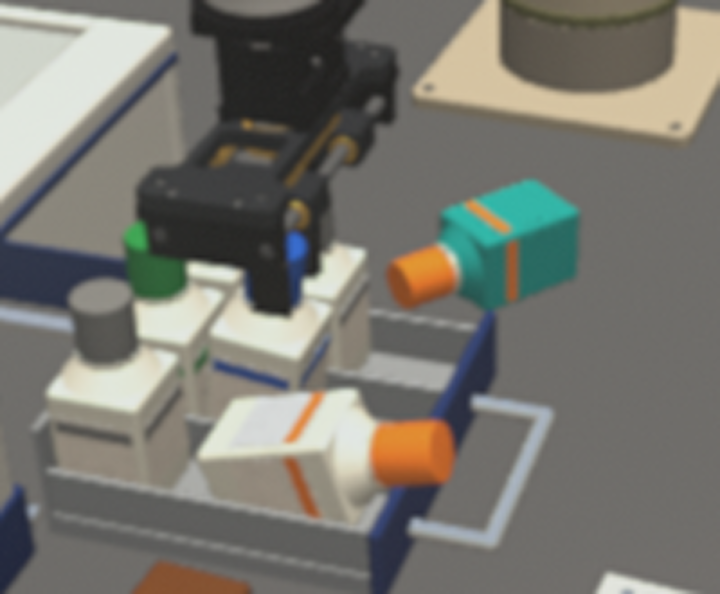

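Nearly upright and hanging lightly (-2.9 N). I'll move it back towards the green bottle while setting it down, watching the force.

```bash
python3 -m crank '[[-0.4,[-3,0,0],0],[-0.4,[-6,0,1],0],[-0.4,[-9,0,2],0],[-0.4,[-11,0,3],0],[-0.4,[-13,0,4],0],[-0.4,[-15,0,4],0],[-0.4,[-15,0,4],0]]' 6
python3 - <<'E'
from bench import r
from h import *
import cv2
s=r.read_state(); print(s["ft_force"],(s["ee_pos"]-O)@XT,s["ee_pos"])
c=r.camera("scene");p=c["pixels"][:,:,::-1]
cv2.imwrite("pics/sc5.png",cv2.resize(p[185:285,185:335],None,fx=5,fy=5,interpolation=cv2.INTER_CUBIC)[:600])
E
```

```text
time: 5.52
ee_pos: [0.5709, -0.0244, 0.1205]
eef_rot: [0.692, 0.722, 0.0, 0.0]
ft_force: [-0.6, -0.4, 2.3]
width: 0.0337
[-0.62086556 -0.40521966  2.31822464] -0.0007637476053325386 [ 0.57092392 -0.02443838  0.12045621]
```

View pics/sc5.png

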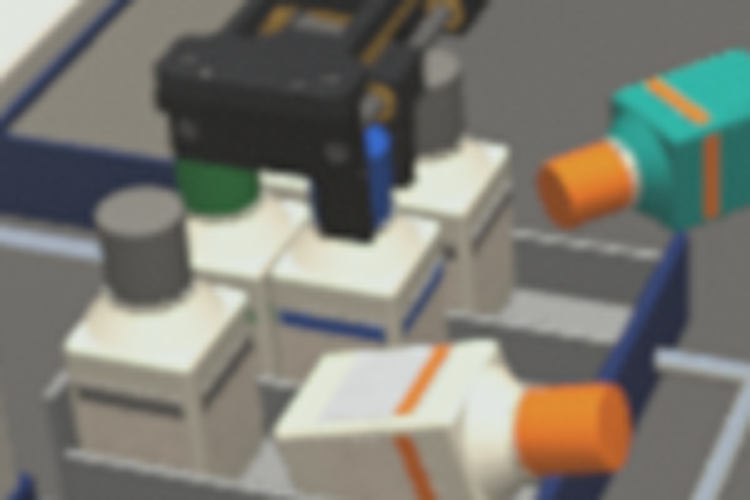

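Upright on the floor. I'll slide it in small steps to close the remaining gap of a few mm.

```bash
python3 -m crank '[[-0.4,[-1,0,-1],0],[-0.4,[-2,0,-1],0],[-0.4,[-3,0,-1],0],[-0.4,[-4,0,-1],0],[-0.4,[-4,0,-1],0]]' 6; python3 -m crank '[[-0.4,[-1,0,0],0],[-0.4,[-2,0,0],0],[-0.4,[-2,0,0],0]]' 6
python3 - <<'E'
from bench import r
from h import *
import cv2
s=r.read_state(); print(s["ft_force"],(s["ee_pos"]-O)@XT,s["ee_pos"])
c=r.camera("scene");p=c["pixels"][:,:,::-1]
cv2.imwrite("pics/sc6.png",cv2.resize(p[185:285,185:335],None,fx=5,fy=5,interpolation=cv2.INTER_CUBIC)[:600])
E
```

```text
time: 5.98
ee_pos: [0.5707, -0.0273, 0.1211]
eef_rot: [0.692, 0.722, 0.0, -0.0]
ft_force: [-0.7, 2.9, -1.5]
width: 0.034
time: 6.23
ee_pos: [0.571, -0.0292, 0.1213]
eef_rot: [0.691, 0.722, 0.0, -0.0]
ft_force: [-0.2, 4.1, 0.6]
width: 0.0337
[-0.20923039  4.12499499  0.59544074] 0.004027692839014744 [ 0.57095204 -0.02923254  0.12131227]
```

View pics/sc6.png

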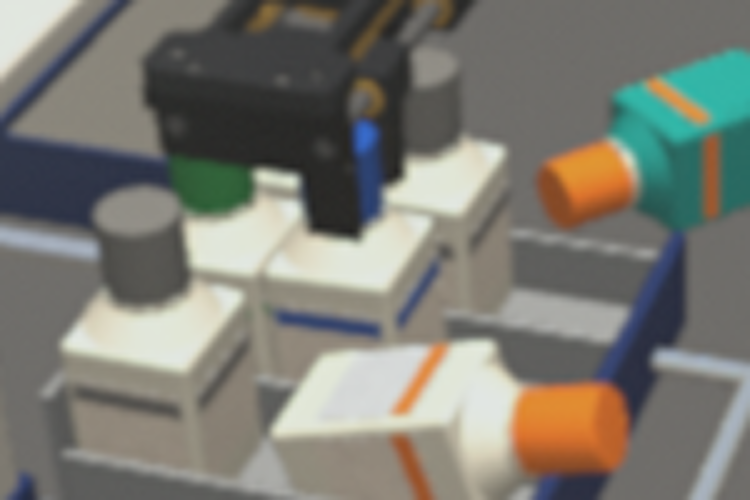

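Contact at about 4 N, and the gap is closed. The tray crept about 1 mm. I'll release and rise.

```bash
python3 -m crank '[[0.06,[1,0,0],0],[0.06,[1,0,0],0],[0.06,[1,0,0],0],[0.06,[1,0,-15],0],[0.06,[1,0,-40],0],[0.06,[1,0,-70],0],[0.06,[40,0,-75],0],[0.06,[80,30,-75],0],[0.06,[115,66,-75],0],[0.06,[115,66,-75],0],[0.06,[115,66,-75],0]]' 6
python3 - <<'E'
from bench import r
from h import *
import cv2
s=r.read_state(); print(s["ft_force"],delta(s,tray(-.117,.066,.18)))
c=r.camera("wrist");cv2.imwrite("pics/wrist7.png",c["pixels"][:,:,::-1])
c=r.camera("scene");p=c["pixels"][:,:,::-1]
cv2.imwrite("pics/sc7.png",cv2.resize(p[165:310,185:385],None,fx=3.8,fy=3.8,interpolation=cv2.INTER_CUBIC)[:600])
E
```

```text
time: 7.2
ee_pos: [0.6333, 0.0925, 0.1953]
eef_rot: [0.69, 0.724, 0.0, -0.0]
ft_force: [0.2, -0.6, -0.3]
width: 0.0461
[ 0.18982841 -0.62127194 -0.30921172] (array([ 1.9, -1.4, -6.7]), np.float64(0.5))
```

View pics/wrist7.png

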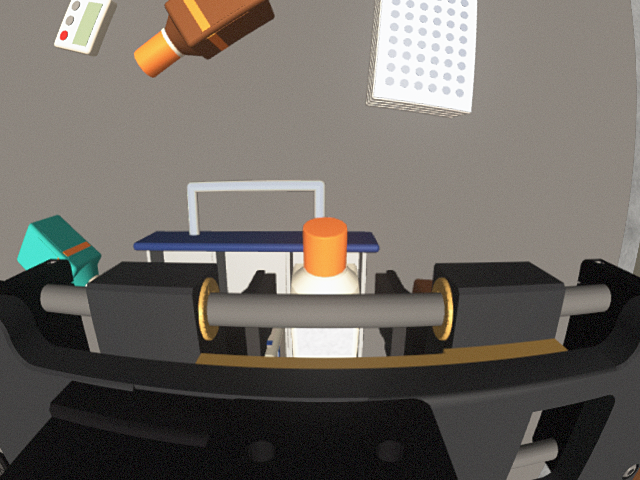

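View pics/sc7.png

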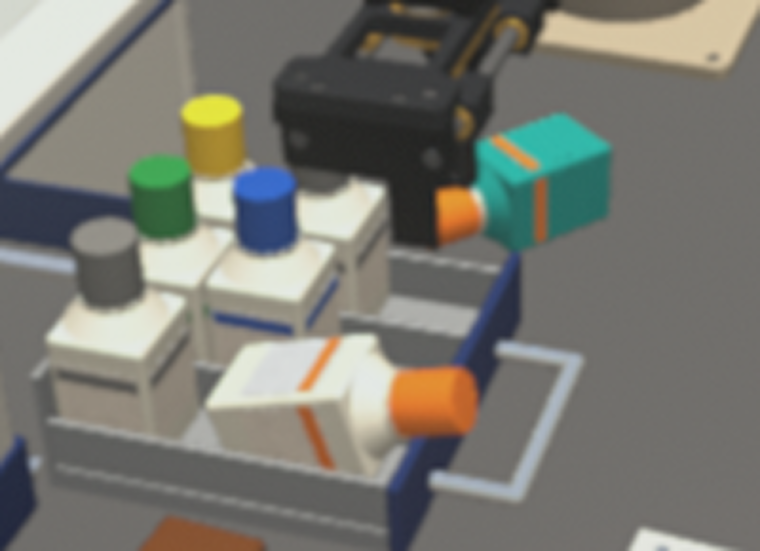

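Blue stands upright against green. The orange cap, at (325,247) in the wrist view, is centred between the fingers, so I'll repeat the sequence for orange.

```bash
python3 -m crank '[[0.06,[0,0,30],0],[0.06,[0,0,60],0],[0.06,[0,0,90],0],[0.06,[0,0,110],0],[0.06,[0,0,125],0],[0.06,[0,0,132],0],[0.06,[0,0,132],0],[-0.4,[0,0,132],0],[-0.4,[0,0,132],0],[-0.4,[0,0,132],0],[-0.4,[0,0,132],0],[-0.4,[0,0,132],0]]' 6
```

```text
time: 8.3
ee_pos: [0.6325, 0.0879, 0.0653]
eef_rot: [0.692, 0.722, 0.001, 0.0]
ft_force: [-0.8, -1.0, 5.2]
width: 0.0341
```

```bash
python3 -m crank '[[-0.4,[-2,0,-3],0],[-0.4,[-4,0,-7],0],[-0.4,[-6,0,-10],0],[-0.4,[-8,0,-14],0],[-0.4,[-10,0,-18],0],[-0.4,[-12,0,-21],0],[-0.4,[-17,0,-27],0],[-0.4,[-23,0,-33],0],[-0.4,[-29,0,-38],0],[-0.4,[-29,0,-38],0]]' 6
python3 - <<'E'
from bench import r
from h import *
import cv2
s=r.read_state(); print(s["ft_force"],(s["ee_pos"]-O)@XT)
c=r.camera("scene");p=c["pixels"][:,:,::-1]
cv2.imwrite("pics/sc8.png",cv2.resize(p[165:310,185:385],None,fx=3.8,fy=3.8,interpolation=cv2.INTER_CUBIC)[:600])
E
```

```text
time: 9.13
ee_pos: [0.6338, 0.0568, 0.1038]
eef_rot: [0.692, 0.721, 0.001, 0.001]
ft_force: [-0.9, 0.0, 0.1]
width: 0.0338
[-0.92363638  0.01352101  0.09470358] -0.07947977966231501
```

View pics/sc8.png

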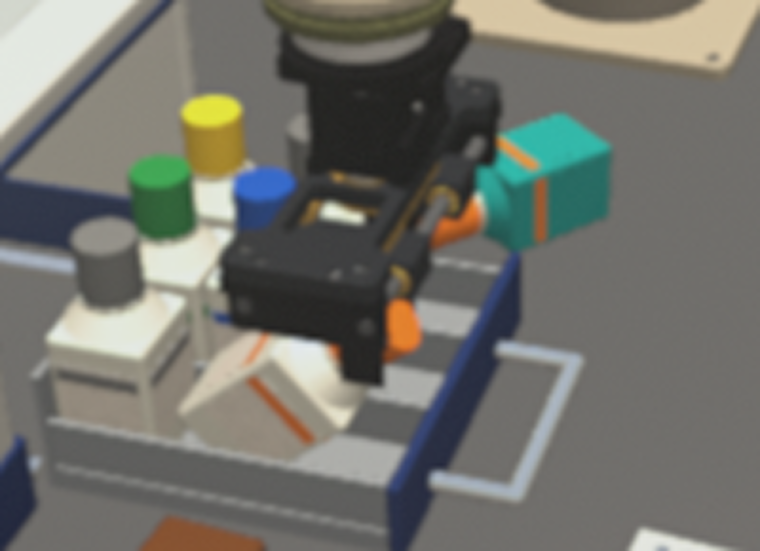

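Orange is at about 45°. The grip sits about 4 mm deeper on its cap than on blue's, so I'll use a slightly lower arc.

```bash
python3 -m crank '[[-0.4,[-3,0,-5],0],[-0.4,[-8,0,-9],0],[-0.4,[-14,0,-12],0],[-0.4,[-20,0,-14],0],[-0.4,[-27,0,-16],0],[-0.4,[-34,0,-18],0],[-0.4,[-42,0,-19],0],[-0.4,[-49,0,-19],0],[-0.4,[-56,0,-19],0],[-0.4,[-62,0,-18],0],[-0.4,[-62,0,-18],0]]' 6
python3 - <<'E'
from bench import r
from h import *
import cv2
s=r.read_state(); print(s["ft_force"],(s["ee_pos"]-O)@XT)
c=r.camera("scene");p=c["pixels"][:,:,::-1]
cv2.imwrite("pics/sc9.png",cv2.resize(p[165:310,185:385],None,fx=3.8,fy=3.8,interpolation=cv2.INTER_CUBIC)[:600])
E
```

```text
time: 10.1
ee_pos: [0.6362, -0.0058, 0.121]
eef_rot: [0.693, 0.721, 0.0, 0.001]
ft_force: [-1.1, -0.8, 5.8]
width: 0.0337
[-1.06634871 -0.81860533  5.84726364] -0.016778370862091146
```

View pics/sc9.png

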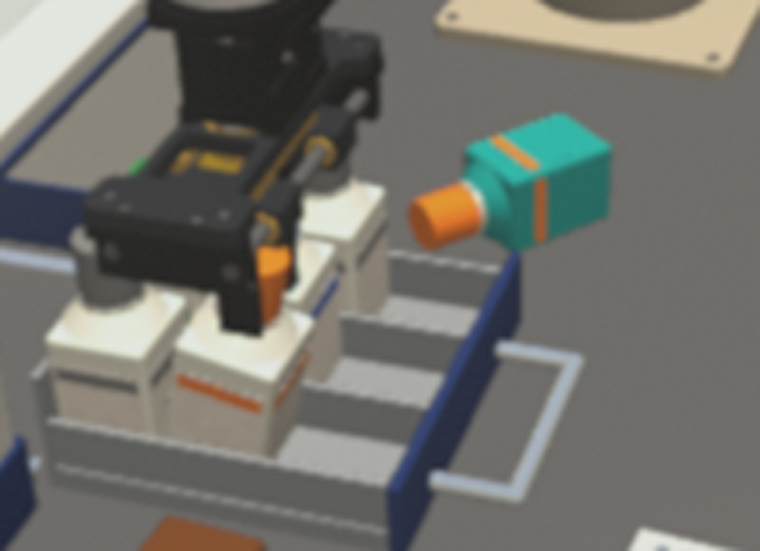

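Still tilted by about 10°, pressing the floor with 5.8 N. I'll ease up 3 mm, bring the cap over the foot, then set down.

```bash
python3 -m crank '[[-0.4,[0,0,-2],0],[-0.4,[-2,0,-3],0],[-0.4,[-5,0,-3],0],[-0.4,[-8,0,-3],0],[-0.4,[-11,0,-2],0],[-0.4,[-14,0,-1],0],[-0.4,[-14,0,-1],0]]' 6
python3 - <<'E'
from bench import r
from h import *
import cv2
s=r.read_state(); print(s["ft_force"],(s["ee_pos"]-O)@XT)
c=r.camera("scene");p=c["pixels"][:,:,::-1]
cv2.imwrite("pics/sc10.png",cv2.resize(p[165:310,185:385],None,fx=3.8,fy=3.8,interpolation=cv2.INTER_CUBIC)[:600])
E
```

```text
time: 10.73
ee_pos: [0.6362, -0.018, 0.1208]
eef_rot: [0.692, 0.722, -0.0, -0.0]
ft_force: [0.1, 0.2, -2.7]
width: 0.0336
[ 0.05256175  0.19747641 -2.73743804] -0.004600772594235857
```

View pics/sc10.png

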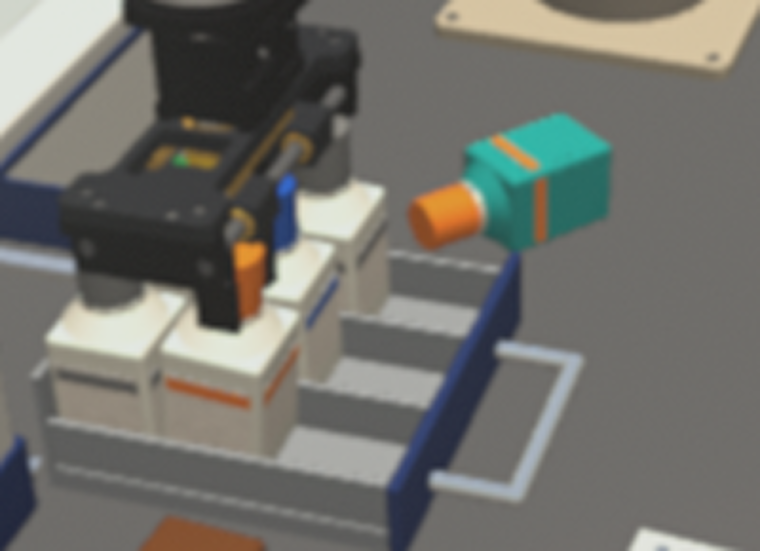

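```bash
python3 -m crank '[[-0.4,[-2,0,0],0],[-0.4,[-3,0,1],0],[-0.4,[-4,0,2],0],[-0.4,[-4,0,3],0],[-0.4,[-4,0,3],0]]' 6
python3 -m crank '[[-0.4,[-1,0,0],0],[-0.4,[-2,0,0],0],[-0.4,[-2,0,0],0]]' 6
python3 - <<'E'
from bench import r
from h import *
import cv2
s=r.read_state(); print(s["ft_force"],(s["ee_pos"]-O)@XT)
c=r.camera("scene");p=c["pixels"][:,:,::-1]
cv2.imwrite("pics/sc11.png",cv2.resize(p[185:285,185:335],None,fx=5,fy=5,interpolation=cv2.INTER_CUBIC)[:600])
E
```

```text
time: 11.2
ee_pos: [0.6371, -0.0218, 0.1191]
eef_rot: [0.692, 0.722, 0.0, 0.001]
ft_force: [-1.3, -1.2, 4.1]
width: 0.0336
time: 11.45
ee_pos: [0.637, -0.0234, 0.1187]
eef_rot: [0.692, 0.722, 0.0, 0.0]
ft_force: [-1.7, -1.8, 5.4]
width: 0.0334
[-1.72773742 -1.83848509  5.42917422] 0.0008574532552508324
```

View pics/sc11.png

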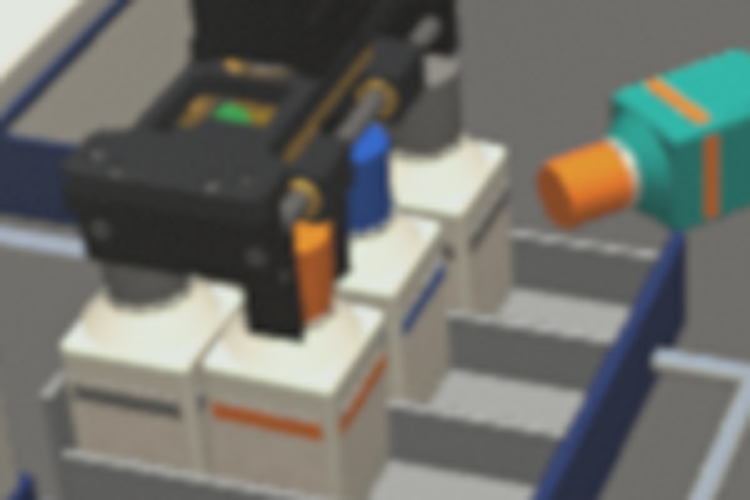

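Still about 5 mm short of closed up. I'll ease the down force and keep sliding until there's contact.

```bash
python3 -m crank '[[-0.4,[0,0,-1],0],[-0.4,[-1,0,-1],0],[-0.4,[-2,0,-1],0],[-0.4,[-3,0,-1],0],[-0.4,[-3,0,-1],0]]' 6
python3 -m crank '[[-0.4,[-1,0,0],0],[-0.4,[-2,0,0],0],[-0.4,[-2,0,0],0]]' 6
python3 - <<'E'
from bench import r
from h import *
import cv2
s=r.read_state(); print(s["ft_force"],(s["ee_pos"]-O)@XT)
c=r.camera("scene");p=c["pixels"][:,:,::-1]
cv2.imwrite("pics/sc12.png",cv2.resize(p[185:285,185:335],None,fx=5,fy=5,interpolation=cv2.INTER_CUBIC)[:600])
E
```

```text
time: 11.92
ee_pos: [0.6365, -0.026, 0.1188]
eef_rot: [0.692, 0.722, -0.0, -0.0]
ft_force: [0.5, 0.1, -2.2]
width: 0.034
time: 12.17
ee_pos: [0.6368, -0.0279, 0.1191]
eef_rot: [0.692, 0.722, 0.0, -0.0]
ft_force: [0.2, 1.3, -2.4]
width: 0.0336
[ 0.21253126  1.3210407  -2.39963847] 0.0053043449278133365
```

View pics/sc12.png

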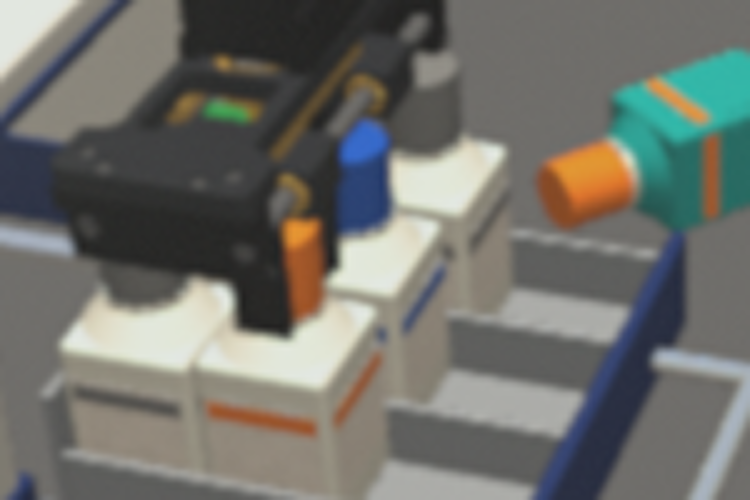

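Contact begins. I'll lower 1 mm, give a small final push, release, rise and back off in front of the tray.

```bash
python3 -m crank '[[-0.4,[-1,0,1],0],[-0.4,[-2,0,1],0],[-0.4,[-2,0,1],0],[0.06,[-1,0,1],0],[0.06,[-1,0,1],0],[0.06,[-1,0,1],0],[0.06,[-1,0,-20],0],[0.06,[-1,0,-50],0],[0.06,[-1,0,-70],0],[0.06,[40,0,-75],0],[0.06,[80,-30,-75],0],[0.06,[120,-60,-75],0]]' 6
python3 -m crank '[[0,[40,-5,0],0],[-1,[75,-5,0],0],[-1,[75,-5,0],0],[-1,[75,-5,0],0]]'
python3 - <<'E'
from bench import r
from h import *
import cv2
s=r.read_state(); print(s["ft_force"],(s["ee_pos"]-O)@XT,s["ee_pos"])
c=r.camera("scene");p=c["pixels"][:,:,::-1]
cv2.imwrite("pics/sc13.png",cv2.resize(p[185:310,185:345],None,fx=4.8,fy=4.8,interpolation=cv2.INTER_CUBIC)[:600])
c=r.camera("top");p=c["pixels"][:,:,::-1]
cv2.imwrite("pics/top13.png",cv2.resize(p[165:265,280:410],None,fx=6,fy=6,interpolation=cv2.INTER_CUBIC)[:600,:780])
E
```

```text
time: 13.22
ee_pos: [0.5824, 0.0771, 0.1945]
eef_rot: [0.692, 0.722, 0.0, 0.001]
ft_force: [0.4, 0.6, 0.6]
width: 0.0462
time: 13.55
ee_pos: [0.5738, 0.1534, 0.1942]
eef_rot: [0.69, 0.724, 0.0, 0.0]
ft_force: [0.5, -1.7, 0.6]
width: 0.0306
[ 0.49038687 -1.69917463  0.57787128] -0.1783934204659956 [0.57377184 0.15344666 0.19418786]
```

View pics/sc13.png

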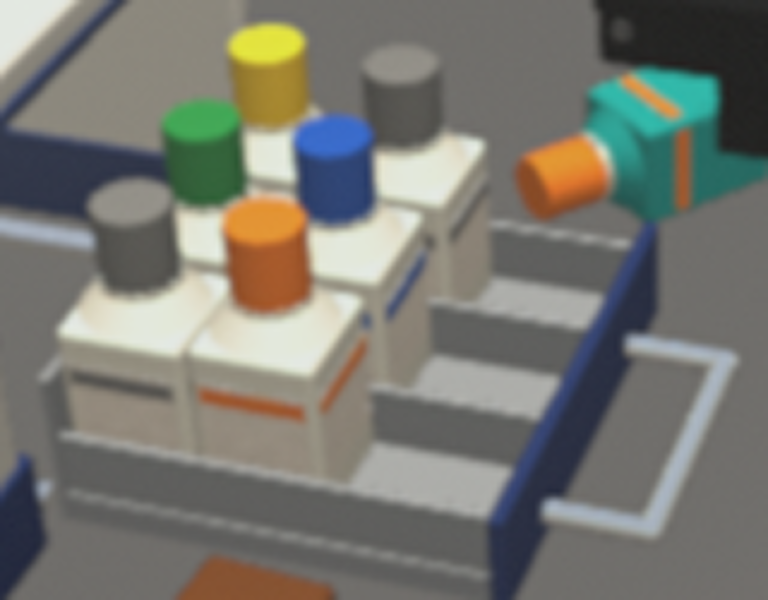

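View pics/top13.png

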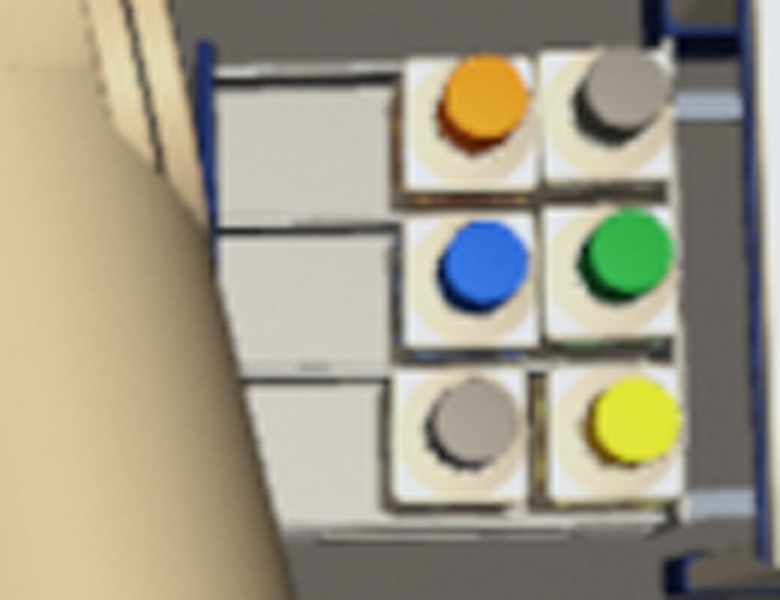

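Both views show all six bottles upright. Orange and blue, with caps at (485,97) and (483,265) in the top crop, are closed up to the rear bottles. Next I'll lower the closed fingers in front of the handle.

Run:
```python
from bench import r
from h import *
s=r.read_state(); print(delta(s,tray(-.188,0,-.008)),s["width"])
```

```text
(array([ 13.4, -11. , 180.3]), np.float64(0.1)) 0.023129548170365166
```

```bash
python3 -m crank '[[-1,[13,-11,0],0],[-1,[13,-11,30],0],[-1,[13,-11,65],0],[-1,[13,-11,100],0],[-1,[13,-11,130],0],[-1,[13,-11,155],0],[-1,[13,-11,172],0],[-1,[13,-11,180],0],[-1,[13,-11,180],0],[-1,[13,-11,180],0]]'
python3 - <<'E'
from bench import r
from h import *
import cv2
s=r.read_state(); print(s["ft_force"],(s["ee_pos"]-O)@XT,s["ee_pos"])
c=r.camera("scene");cv2.imwrite("pics/sc14.png",cv2.resize(c["pixels"][145:310,185:385,::-1],None,fx=3.6,fy=3.6,interpolation=cv2.INTER_CUBIC))
c=r.camera("wrist");cv2.imwrite("pics/wrist14.png",c["pixels"][:,:,::-1])
E
```

```text
time: 14.48
ee_pos: [0.5633, 0.1627, 0.0149]
eef_rot: [0.692, 0.722, 0.0, 0.0]
ft_force: [-1.1, -0.3, -0.5]
width: 0.0004
[-1.11715256 -0.27506874 -0.46030146] -0.18801802729241346 [0.56327125 0.16266177 0.0148803 ]
```

View pics/sc14.png

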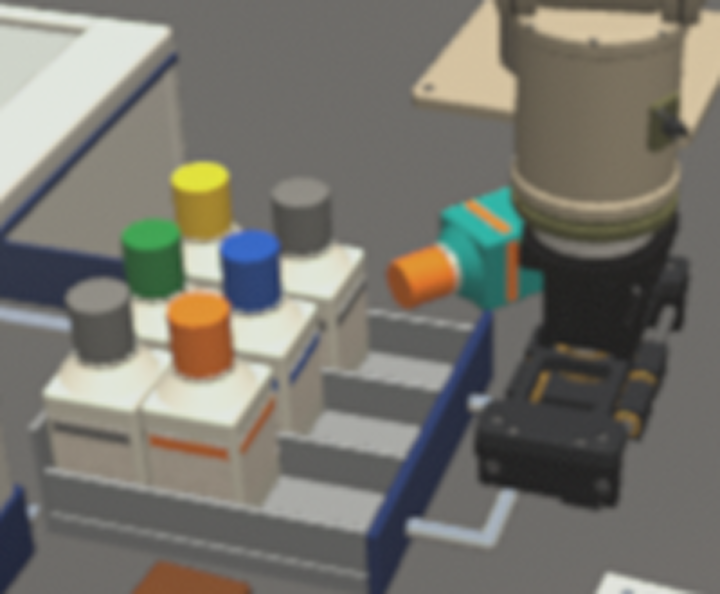

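View pics/wrist14.png

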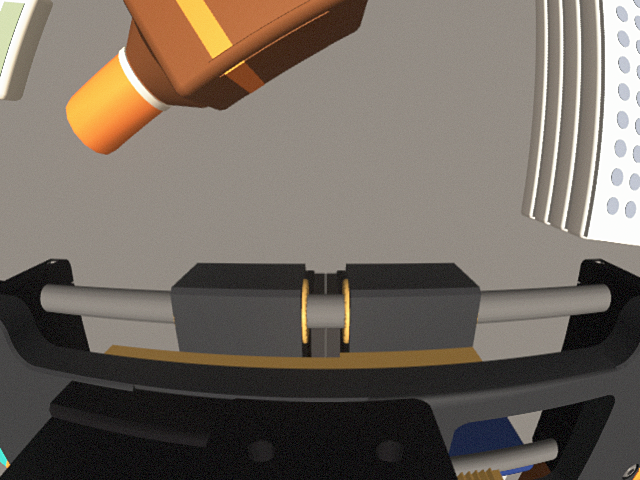

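Fingers are in the space in front of the handle, clear of it. I'll push gently.

```bash
python3 -m crank '[[-1,[-4,0,0],0],[-1,[-8,0,0],0],[-1,[-12,0,0],0],[-1,[-15,0,0],0],[-1,[-18,0,0],0],[-1,[-20,0,0],0],[-1,[-22,0,0],0],[-1,[-24,0,0],0],[-1,[-26,0,0],0],[-1,[-29,0,0],0],[-1,[-32,0,0],0],[-1,[-35,0,0],0]]' 30
python3 -m crank '[[-1,[-4,0,0],0],[-1,[-8,0,0],0],[-1,[-12,0,0],0],[-1,[-17,0,0],0],[-1,[-22,0,0],0],[-1,[-27,0,0],0],[-1,[-32,0,0],0],[-1,[-37,0,0],0],[-1,[-41,0,0],0],[-1,[-45,0,0],0],[-1,[-48,0,0],0],[-1,[-50,0,0],0]]'
python3 - <<'E'
from bench import r
from h import *
import cv2
s=r.read_state(); print(s["ft_force"],(s["ee_pos"]-O)@XT,s["ee_pos"])
c=r.camera("scene");cv2.imwrite("pics/sc15.png",cv2.resize(c["pixels"][145:310,135:335,::-1],None,fx=3.6,fy=3.6,interpolation=cv2.INTER_CUBIC))
E
```

```text
time: 15.58
ee_pos: [0.5639, 0.1303, 0.0142]
eef_rot: [0.691, 0.723, 0.001, -0.001]
ft_force: [0.5, 4.7, -1.0]
width: 0.0008
time: 16.58
ee_pos: [0.5662, 0.0794, 0.0142]
eef_rot: [0.691, 0.722, 0.0, -0.0]
ft_force: [-0.3, 5.6, -0.3]
width: 0.0004
[-0.30014476  5.61693788 -0.33988908] -0.10474243947662755 [0.5661587  0.07943423 0.01420457]
```

View pics/sc15.png

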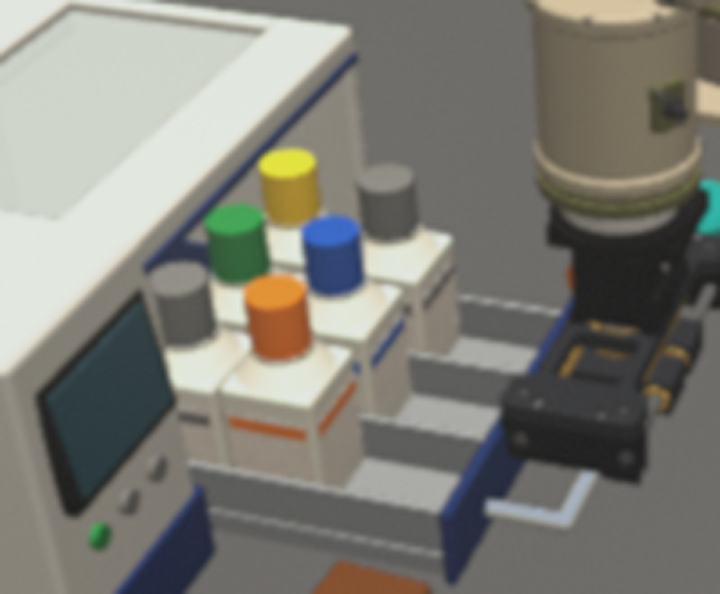

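The tray slides with about 5 N and the bottles are steady. Continue.

```bash
python3 -m crank '[[-1,[-4,0,0],0],[-1,[-8,0,0],0],[-1,[-12,0,0],0],[-1,[-17,0,0],0],[-1,[-22,0,0],0],[-1,[-27,0,0],0],[-1,[-32,0,0],0],[-1,[-37,0,0],0],[-1,[-41,0,0],0],[-1,[-45,0,0],0],[-1,[-48,0,0],0],[-1,[-50,0,0],0]]'
python3 -m crank '[[-1,[-4,0,0],0],[-1,[-8,0,0],0],[-1,[-12,0,0],0],[-1,[-17,0,0],0],[-1,[-22,0,0],0],[-1,[-27,0,0],0],[-1,[-32,0,0],0],[-1,[-37,0,0],0],[-1,[-41,0,0],0],[-1,[-45,0,0],0],[-1,[-48,0,0],0],[-1,[-50,0,0],0]]'
python3 - <<'E'
from bench import r
from h import *
import cv2
s=r.read_state(); print(s["ft_force"],(s["ee_pos"]-O)@XT,(s["ee_pos"]-O)@YT)
c=r.camera("scene");cv2.imwrite("pics/sc16.png",cv2.resize(c["pixels"][125:320,105:325,::-1],None,fx=3,fy=3,interpolation=cv2.INTER_CUBIC))
E
```

```text
time: 17.63
ee_pos: [0.5683, 0.0288, 0.0142]
eef_rot: [0.692, 0.722, 0.0, -0.0]
ft_force: [0.3, 5.3, -0.5]
width: 0.0003
time: 18.63
ee_pos: [0.5705, -0.0213, 0.0142]
eef_rot: [0.692, 0.722, 0.0, -0.0]
ft_force: [0.4, 4.7, 0.1]
width: 0.0004
[0.37249046 4.67249496 0.1416135 ] -0.0039014660760858613 0.000172072994115743
```

View pics/sc16.png

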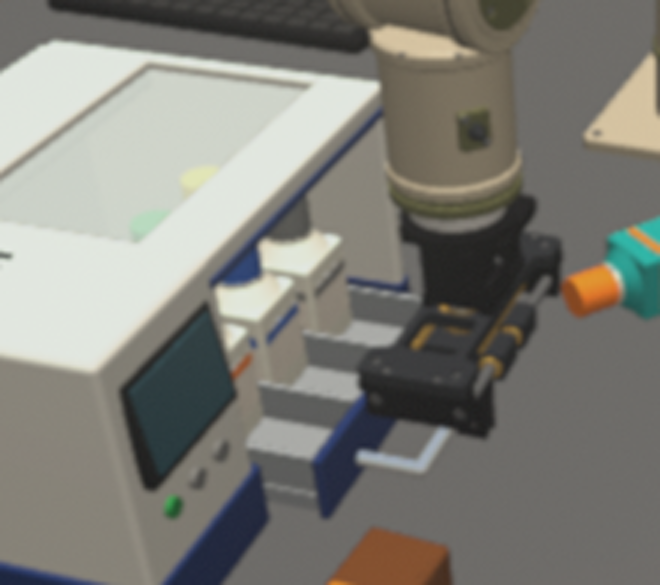

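About 40 mm left. I'll slow down for the end stop.

```bash
python3 -m crank '[[-1,[-3,0,0],0],[-1,[-6,0,0],0],[-1,[-9,0,0],0],[-1,[-12,0,0],0],[-1,[-15,0,0],0],[-1,[-18,0,0],0],[-1,[-21,0,0],0],[-1,[-24,0,0],0],[-1,[-26,0,0],0],[-1,[-28,0,0],0],[-1,[-30,0,0],0],[-1,[-32,0,0],0]]'
python3 -m crank '[[-1,[-1,0,0],0],[-1,[-2,0,0],0],[-1,[-3,0,0],0],[-1,[-4,0,0],0],[-1,[-5,0,0],0],[-1,[-6,0,0],0]]'
python3 - <<'E'
from bench import r
from h import *
import cv2
s=r.read_state(); print(s["ft_force"],(s["ee_pos"]-O)@XT,(s["ee_pos"]-O)@YT)
c=r.camera("scene");cv2.imwrite("pics/sc17.png",cv2.resize(c["pixels"][125:320,105:325,::-1],None,fx=3,fy=3,interpolation=cv2.INTER_CUBIC))
E
```

```text
time: 19.68
ee_pos: [0.5719, -0.0528, 0.0142]
eef_rot: [0.692, 0.722, 0.0, -0.0]
ft_force: [-0.3, 5.7, 1.7]
width: 0.0003
time: 20.18
ee_pos: [0.5721, -0.0589, 0.0142]
eef_rot: [0.692, 0.722, 0.0, -0.0]
ft_force: [0.0, 5.4, 0.1]
width: 0.0005
[0.04954401 5.43331555 0.11600448] 0.03369134293157363 0.00027731622157369017
```

View pics/sc17.png

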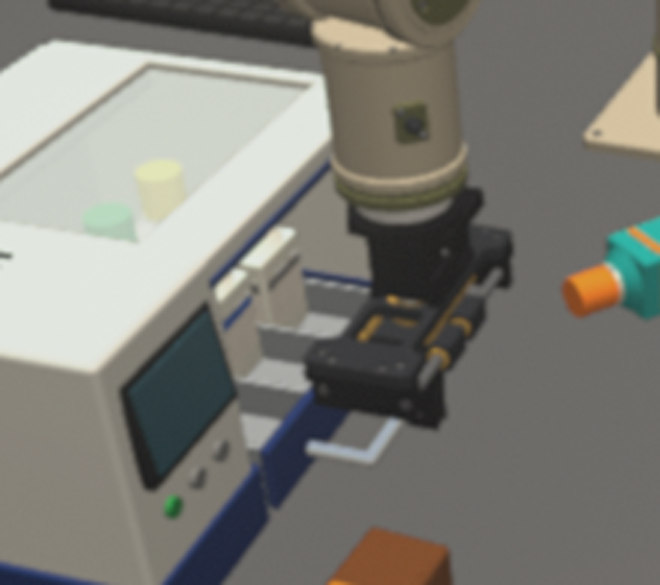

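```bash
python3 -m crank '[[-1,[-1,0,0],0],[-1,[-2,0,0],0],[-1,[-3,0,0],0],[-1,[-4,0,0],0]]'; python3 -m crank '[[-1,[-1,0,0],0],[-1,[-2,0,0],0],[-1,[-3,0,0],0]]'
```

```text
time: 20.57
ee_pos: [0.5722, -0.0597, 0.0141]
eef_rot: [0.691, 0.723, 0.001, -0.002]
ft_force: [-2.8, 17.4, 3.4]
width: 0.0006
time: 20.82
ee_pos: [0.5722, -0.0599, 0.0141]
eef_rot: [0.69, 0.724, 0.002, -0.003]
ft_force: [-3.3, 24.1, 5.7]
width: 0.0004
```

The end stop is reached: force rose to 24 N while position held at y = -0.060. I'll back off, rise and check.

```bash
python3 -m crank '[[-1,[4,0,0],0],[-1,[12,0,0],0],[-1,[25,0,0],0],[-1,[45,0,0],0],[-1,[75,0,-10],0],[-1,[90,0,-40],0],[-1,[110,0,-80],0],[-1,[140,-20,-120],0],[-1,[170,-40,-150],0],[-1,[200,-60,-180],0],[-1,[235,-80,-200],0],[-1,[260,-90,-200],0]]'; python3 -m crank '[[-1,[20,-10,0],0],[-1,[40,-20,0],0],[-1,[40,-20,0],0],[-1,[40,-20,0],0]]'
python3 - <<'E'
from bench import r
from h import *
import cv2
s=r.read_state(); print(s["ft_force"],s["time"],s["ee_pos"])
c=r.camera("scene");cv2.imwrite("pics/sc18.png",cv2.resize(c["pixels"][125:325,15:285,::-1],None,fx=2.9,fy=2.9,interpolation=cv2.INTER_CUBIC))
t=r.camera("top");cv2.imwrite("pics/top18.png",cv2.resize(t["pixels"][90:270,330:540,::-1],None,fx=3.3,fy=3.3,interpolation=cv2.INTER_CUBIC))
cv2.imwrite("pics/topf.png",t["pixels"][:,:,::-1])
E
```

```text
time: 21.82
ee_pos: [0.4767, 0.1803, 0.2142]
eef_rot: [0.693, 0.721, 0.002, 0.001]
ft_force: [1.6, 0.6, -0.2]
width: 0.0005
time: 22.15
ee_pos: [0.4543, 0.2201, 0.211]
eef_rot: [0.691, 0.723, 0.0, 0.0]
ft_force: [-0.2, -1.0, -0.6]
width: 0.0006
[-0.15098662 -1.01943781 -0.57807608] 22.15 [0.45432402 0.22014058 0.21104879]
```

View pics/sc18.png

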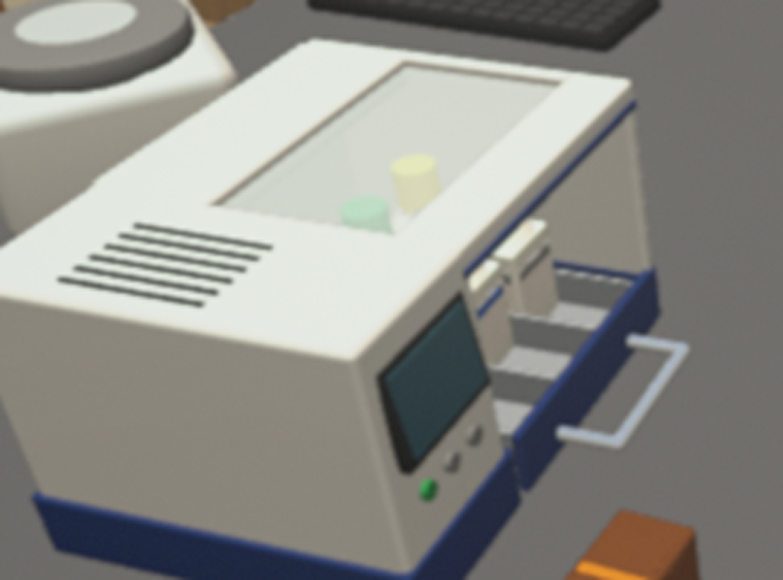

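View pics/top18.png

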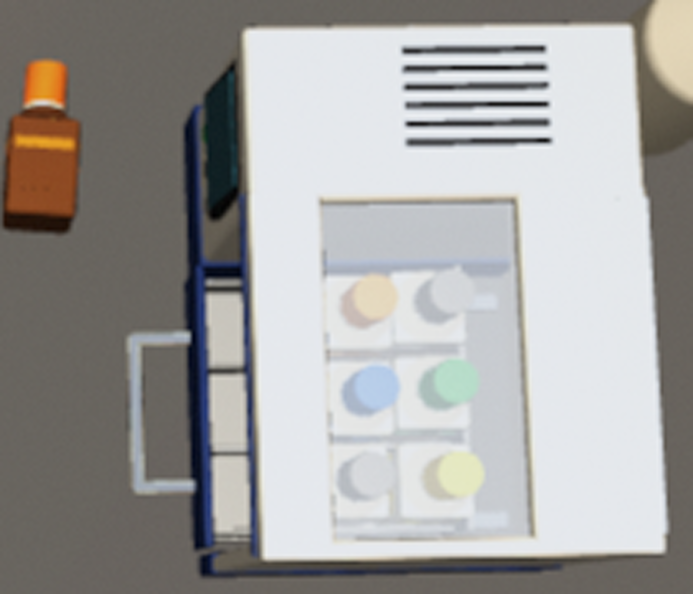

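View pics/topf.png

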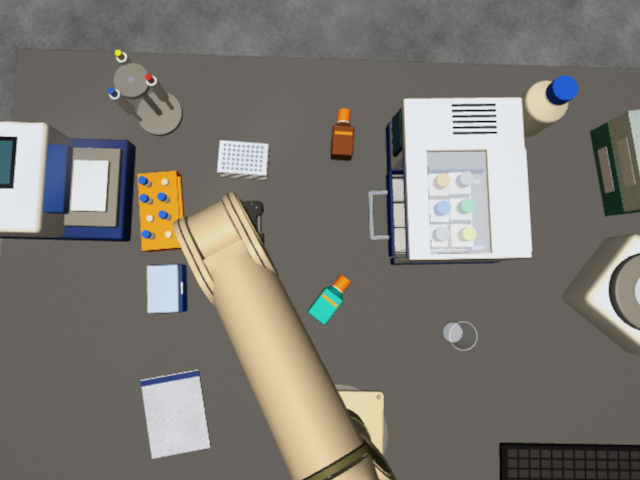

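Through the glass lid all six caps stand in two columns. The panel, at about (195,410) in the crop, is flush with the housing's blue base. One numeric check of travel and spacing follows.

Run:
```python
from bench import r
from h import *
c=r.camera("top")
g=lambda x,y,z:at(c,330+x/3.3-.35,90+y/3.3-.35,z)
tx=lambda p:round(float((p-O)@XT)*1000,1)
print("panel",tx(g(192,280,.06)),tx(g(203,550,.06)),"handle",tx(g(134,410,.029)))
for a,b in (((374,296),(450,294)),((376,388),(454,381)),((370,473),(460,472))): print(tx(g(*a,.152)),tx(g(*b,.152)))
s=r.read_state();print(s["ft_force"],s["time"],np.abs(s["joint_vel"]).max())
```

```text
panel 92.2 94.6 handle 48.6
206.3 261.9
205.2 262.0
198.4 263.5
[-0.2787912   0.03066106 -0.28702047] 22.3 0.0053462842376022415
```

```bash
python3 -c "
from bench import r
print(r.close_job())"
```

```text
the job is handed in; nothing more can be done
None
```

I tipped the blue-capped and orange-capped bottles back upright in their own lanes and closed each up against the bottle behind it. I then pushed the tray shut by its handle and backed the arm clear. The job was handed in at about 22 s of the 58 s allowed; it gives no verdict.

**Bottles:** In the last pictures all six stand upright, and nothing else on the bench appears to have moved. I judged both by eye. The blue and orange bottles' middles measure about 56–57 mm from the ones behind, against a limit of 64 mm.

**Tray:** The push met a hard stop, with force rising from 5 N to 24 N and no further travel. The top camera gives about 199 mm of travel from the handle and the rear bottles. The panel's edge gave only 193–196 mm, but I had read its outer side rather than its centre; allowing about 4 mm for that agrees with 199 mm.

**Robot:** At the end it touched nothing, and the force reading was near zero.

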